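# Sweep the used test pieces into the scrap bay

## Robot

A 6-joint arm with a two-finger parallel gripper is mounted at the origin on the work surface. World frame = base frame: x ahead of the robot, y to its left, z up, the work surface at z = 0. Lengths are in m, angles in rad, forces in N, time in s.
With the tool pointing down it reaches from about 0.25 to 0.85 m from the base axis. Payload 12.5 kg.
Tool frame: the origin (TCP) lies midway between the tips of the shut fingers; the grasp point (between the pads) lies 19 mm behind it; z points along the fingers, y is the line along which they close (so a half turn about z gives the same grasp; the last joint's range is limited). The gripper opens to 93 mm and grips with 3 to 60 N. Pads are 15 mm wide; open, the fingers measure 128 mm over their backs; the gripper's body (75 mm by 188 mm) begins 65 mm behind the grasp point.
Start: joints at [1.038, 0.351, 1.652, -0, 1.139, -0.085], TCP at [0.238, 0.496, 0.195] pointing down, gripper open.
Joint ranges: [-2.75, 2.75], [-0.79, 2.1], [0.01, 2.65], [-1.57, 4.71], [0.07, 3.14], [-2.87, 2.87]. Speed limits (rad/s): [2.22, 2.22, 2.79, 3.14, 3.14, 3.14].

## Interface

Orientations are given as [roll, pitch, yaw] about the fixed x, y, z axes, in that order (R = Rz(yaw) Ry(pitch) Rx(roll)).
In Python, from workcell import r gives the robot as it stands. The module is installed in compiled form; this text tells all that it offers.
- The arm moves only by the tool move_arm, never from a script. Its argument "steps" is a list of rows, each a list of 7 numbers: the turn, a rotation vector about the world's x, y, z in degrees, then the shift along the world's x, y, z in cm, then the opening, from -1 (shut) to 1 (fully open). A call has 1 to 20 rows; each row shifts and turns the commanded pose from where the row before left it; what a row does not reach is not made up. A row lasts 1/12 s, in which the tool goes at most 41.7 mm and 7.16 degrees, less where a joint would pass 70% of its speed; a pose out of reach is approached as far as the arm can. A call with a gripper value outside its range is refused whole. The fingers move at their own pace and stop on an object; the grip force is fixed at half the most. Time passes only in rows, so rows that do not move let the fingers close. It gives the time, the measured TCP pose, the force, the opening and the grip force at its end, in the units of the state.
- r.state(): the state, without advancing time (a new reading comes with each control period).
- r.grab_frame(name): name is "side" or "top"; returns a dict with "img" (420x560x3 uint8, red, green, blue), "fovy" (degrees; the focal length in pixels is half the picture's height over the tangent of half this angle, whatever the lens; pixels are square), "cx", "cy" (the principal point, pixels), "dist" ([k1, k2, p1, p2, k3] as OpenCV has them; the pictures are not rectified), "xyz" and "attitude" of the camera in the world. Camera axes: x right, y up, looking along -z (the intrinsics and any distortion apply to the point x, -y, -z); pixel columns grow to the right and rows downward; lengths in m; the calibration is good to about 2 mm. A picture is of the moment at which its call begins. There is no depth.
- r.sign_off(): hands the job in; it is judged then, once.
The state is a dict: "time_s": time; "joint_positions": joint angles; "dq": joint speeds; "joint_efforts": joint torques, N m; "ee_pos": TCP position; "tcp_rot": TCP orientation; "ft_force": force on the tool from outside, world axes, zero at the start; "wrist_torque": the same for the moment, N m; "gripper_width": finger opening in m; "gripper_force": force on a finger pad.
Only numpy, scipy, OpenCV 4.12 (cv2) and the standard library are available. Lean on these libraries where they do the work, as an engineer would, in place of code of your own. Each camera call takes 0.05 s, during which the arm holds its last target. There are 200 camera calls.

## Task

Clear the bench after the compression tests: with closed fingers, sweep the three squat dark steel test pieces along the bench through the open mouth of the red-walled scrap bay until each lies flat and wholly inside. Only push them: do not lift, tip, pinch or jam them, and leave the upright brass pieces and everything else on the bench where they are.

Things in the scene. Friction and masses are not known exactly. Their poses are not given: they have to be found in the camera images.
- scrap_bay: scrap bay fixed on the bench, to the robot's left, mouth looking right, give or take 17 deg: three red walls 25 mm high, 8 mm thick, round a yellow patch level with the bench (no lip). Origin: centre of the inner floor. Inside: back wall face at x = +60 mm, side wall faces at y = +-75 mm; the -x side is the open mouth, 150 mm wide, its line at x = -60 mm
- used1: squat dark steel disc with bulged sides, a used compression test piece, standing on its flat face: 34 mm across at the middle (29 mm at top and bottom), 20 mm high, about 0.12 kg, slides on the bench; origin at the centre of its underside, z up
- used2: squat dark steel disc with bulged sides, a used compression test piece, standing on its flat face: 34 mm across at the middle (29 mm at top and bottom), 20 mm high, about 0.12 kg, slides on the bench; origin at the centre of its underside, z up
- used3: squat dark steel disc with bulged sides, a used compression test piece, standing on its flat face: 34 mm across at the middle (29 mm at top and bottom), 20 mm high, about 0.12 kg, slides on the bench; origin at the centre of its underside, z up
- unused1: unused test piece, a brass cylinder standing upright, 26 mm across, 42 mm high, 0.18 kg, loose; not to be disturbed; origin at the centre of its underside
- unused2: unused test piece, a brass cylinder standing upright, 26 mm across, 42 mm high, 0.18 kg, loose; not to be disturbed; origin at the centre of its underside
- weight: steel calibration weight with a knob, 52 mm across, 48 mm high, loose; bystander; origin at the centre of its underside
- dish: blue open dish 130 x 100 x 32 mm holding three brass pieces (their tops 47 mm above the bench); bystander; origin at the centre of its underside
- pen: blue marker pen lying flat, about 146 mm long along its x (from -56 to +90 mm), 14 mm thick; bystander; origin under its middle
- wrench: steel wrench lying flat along its x, about 180 mm long, 10 mm thick at most; bystander; origin near its middle

How it is judged:
At the end, for the whole second after the job is handed in: All three used steel pieces lie flat and at rest between the walls of the scrap bay, centres at least 15 mm past the mouth line (wholly inside, to 2 mm); the unused brass pieces stand upright, and they and all other bystanders are within 12 mm of where they started (x of used1 in the frame of scrap_bay between -0.045 and 0.06 m and y of used1 in the frame of scrap_bay between -0.075 and 0.075 m and height (world z) of each of used1, used2, used3 below 0.004 m and angle between each of used1, used2, used3's own z axis and vertical below 0.1 rad and linear speed of each of used1, used2, used3 below 0.01 m/s and x of used2 in the frame of scrap_bay between -0.045 and 0.06 m and y of used2 in the frame of scrap_bay between -0.075 and 0.075 m and x of used3 in the frame of scrap_bay between -0.045 and 0.06 m and y of used3 in the frame of scrap_bay between -0.075 and 0.075 m and distance of each of unused1, unused2, weight, dish, pen, wrench from where it was at the start of the episode below 0.012 m and angle between each of unused1, unused2's own z axis and vertical below 0.15 rad); the robot touches nothing.
It fails at once if a used test piece is lifted off the bench or tipped over (height (world z) of any of used1, used2, used3 above 0.012 m or angle between any of used1, used2, used3's own z axis and vertical above 0.6 rad).
It fails at once if a used test piece is pinched or jammed (more than 30 N from the fingers) (contact force between the fingers and used1 above 30 N or contact force between the fingers and used2 above 30 N or contact force between the fingers and used3 above 30 N).
It fails at once if an unused brass piece is moved more than 12 mm or tipped (distance of any of unused1, unused2 from where it was at the start of the episode above 0.012 m or angle between any of unused1, unused2's own z axis and vertical above 0.3 rad).
It fails at once if another thing on the bench is moved more than 12 mm (distance of any of weight, dish, pen, wrench from where it was at the start of the episode above 0.012 m).
It also fails if it takes over 72 s, if anything falls off the work surface, if the arm or the gripper's body presses on something with over 40 N, if the wrist force passes 120 N, or if a joint passes its speed limit or range.

## Working session

There is one attempt and no reset: what is moved stays moved. The work goes in short steps, Python scripts to look and compute and a tool call to move; the robot and the scene stay as the last step left them, time stands still between calls to the robot, and variables do not carry over. Pictures are saved under pics/ and viewed, at most 10 in all, crops included, and the job is handed in when it is done.

Besides the shell and the picture viewer there is one more tool, called after "Emit:" as a command line: name --pt "numbers of a row" for each row, then --argument value for the rest. move_arm: Moves the arm, as the interface text tells. Its arguments: {"type":"object","properties":{"steps":{"type":"array","items":{"type":"array","items":{"type":"number"}}}},"required":["steps"]}

```bash
mkdir -p pics
cat > h.py <<'E'
import numpy as np, cv2
from scipy.spatial.transform import Rotation as R
from workcell import r
def cam(n):
    f=r.grab_frame(n); f["img"]=np.array(f["img"]); return f
def Rm(f):
    a=np.array(f["attitude"],float)
    return a if a.shape==(3,3) else R.from_euler('xyz',a).as_matrix() if a.size==3 else R.from_quat(a).as_matrix()
def K(f):
    F=210/np.tan(np.radians(f["fovy"])/2); return np.array([[F,0,f["cx"]],[0,F,f["cy"]],[0,0,1.]])
def cast(f,px,z):
    p=cv2.undistortPoints(np.array(px,float).reshape(-1,1,2),K(f),np.array(f["dist"],float)).reshape(-1,2)
    d=np.c_[p[:,0],-p[:,1],-np.ones(len(p))]@Rm(f).T; o=np.array(f["xyz"])
    return o+d*((z-o[2])/d[:,2])[:,None]
def proj(f,P):
    q=(np.array(P,float).reshape(-1,3)-f["xyz"])@Rm(f); q=q*[1,-1,-1]
    return cv2.projectPoints(q,np.zeros(3),np.zeros(3),K(f),np.array(f["dist"],float))[0].reshape(-1,2)
E
python3 - <<'E'
from h import *
for n in("top","side"):
    f=cam(n); cv2.imwrite(f"pics/{n}0.png",f["img"][:,:,::-1]); print(n,f["fovy"],f["cx"],f["cy"],f["dist"],f["xyz"],f["attitude"])
    print(proj(f,[[.3,0,0],[.5,0,0],[.5,.3,0]]))
print(r.state())
E
```

```text
top 50.726248472178156 277.0084948805197 210.6449637886734 [-0.00122181  0.          0.          0.          0.        ] [ 0.46027488 -0.06193167  1.0387767 ] [ 0.07268182 -0.01944237 -1.56905086]
[[241.33139808 312.43326149]
 [241.97783835 225.84671791]
 [113.02516473 225.52340544]]
side 48.410188008822104 280.7122911885401 205.48406290484854 [-0.1195567  0.         0.         0.         0.       ] [ 0.47020219 -0.85316747  0.69665582] [ 0.87768475 -0.01469971 -0.10058159]
[[167.07697644 206.13798104]
 [252.58249919 201.63960149]
 [246.9523287  135.38749299]]
{'time_s': 0.1, 'joint_positions': array([ 1.03841750e+00,  3.51166157e-01,  1.65232629e+00, -8.56298332e-08,
        1.13908313e+00, -8.45952660e-02]), 'dq': array([ 8.32906765e-05, -6.98612901e-04, -3.05362129e-03,  6.77510923e-04,
       -2.29091562e-03,  3.53295376e-04]), 'joint_efforts': array([ 6.01259781e-04, -4.98023379e+01, -2.85715073e+01,  6.99736644e-02,
        2.36989284e-02, -3.17683987e-05]), 'ee_pos': array([0.23794796, 0.49551648, 0.19407699]), 'tcp_rot': array([-3.14061325e+00, -8.29734588e-05,  2.69380908e+00]), 'ft_force': array([ 0.00452866, -0.27319929,  0.76576065]), 'wrist_torque': array([-0.01187003,  0.05781291,  0.00997538]), 'gripper_force': 0.0, 'gripper_width': 0.0925629565337551}
```

View pics/top0.png

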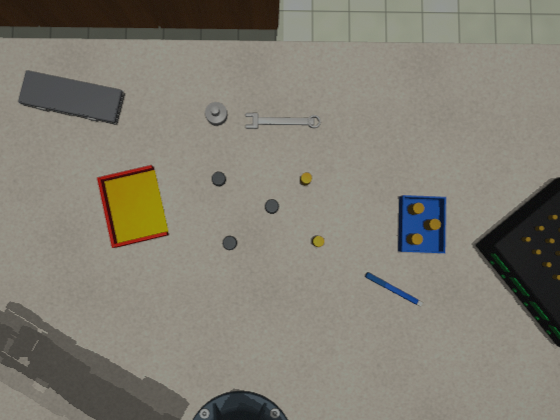

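View pics/side0.png

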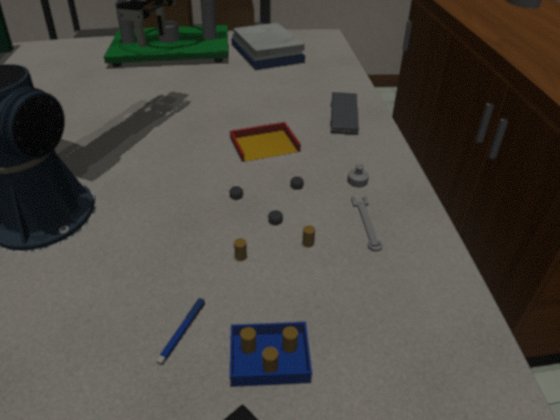

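The top view shows the bay at left with its mouth facing right (about px 160,200). The discs are at (219,179), (272,206) and (230,243), the brass at (306,179) and (318,241), the weight at (216,113) and the wrench at (283,121). The side view agrees. The arm itself hardly appears in either picture, only its shadow. Next I'll measure.

```bash
cat >> h.py <<'E'
def blobs(m,lo,hi):
    n,l,s,c=cv2.connectedComponentsWithStats(m.astype(np.uint8)); return [(c[i],s[i]) for i in range(1,n) if lo<s[i,4]<hi]
def discs(f,show=True):
    g=f["img"].astype(int); hsv=cv2.cvtColor(f["img"],cv2.COLOR_RGB2HSV).astype(int)
    m=(g.max(2)<110)&(g.max(2)-g.min(2)<30); m[:130]=0; m[300:]=0; m[:,:70]=0; m[:,380:]=0
    out=[]
    for c,s in blobs(m,80,400): out.append(np.r_[cast(f,c,.012)[0][:2],s[2:5]])
    return np.array(out)
def bay(f):
    h=cv2.cvtColor(f["img"],cv2.COLOR_RGB2HSV); m=cv2.inRange(h,(22,150,120),(34,255,255)); m[:,200:]=0
    c=max(cv2.findContours(m,0,2)[0],key=cv2.contourArea); return c
E
python3 - <<'E'
from h import *
np.set_printoptions(precision=4,suppress=True)
f=cam("top"); print(discs(f))
c=bay(f); print("yellow",cast(f,cv2.boxPoints(cv2.minAreaRect(c)),0)[:,:2])
h=cv2.cvtColor(f["img"],cv2.COLOR_RGB2HSV)
m=cv2.inRange(h,(0,150,90),(8,255,255)); m[:,200:]=0
c=max(cv2.findContours(m,0,2)[0],key=cv2.contourArea)
c=np.vstack([c,bay(f)]); b=cv2.minAreaRect(c); print(b); print("outer",cast(f,cv2.boxPoints(b),.02)[:,:2])
m=cv2.inRange(h,(12,130,90),(34,255,255)); m[:,:200]=0
for c,s in blobs(m>0,30,400): print("brass",cast(f,c,.035)[0],s)
print("weight",cast(f,[216,113],.03))
E
```

```text
[[  0.6095   0.0549  14.      16.     173.    ]
 [  0.5459  -0.0686  14.      15.     170.    ]
 [  0.4611   0.0278  16.      14.     173.    ]]
yellow [[0.6045 0.3253]
 [0.6321 0.2077]
 [0.4881 0.1725]
 [0.4613 0.2891]]
((132.2178192138672, 205.82176208496094), (71.86798858642578, 58.65232467651367), 77.27564239501953)
outer [[0.6103 0.3358]
 [0.641  0.2055]
 [0.4792 0.1659]
 [0.4496 0.295 ]]
brass [ 0.6093 -0.1474  0.035 ] [301 173  11  10  89]
brass [ 0.5411 -0.4036  0.035 ] [413 203  11  11  91]
brass [ 0.5042 -0.4417  0.035 ] [429 219  12  11  96]
brass [ 0.4708 -0.399   0.035 ] [412 234  10  10  88]
brass [ 0.465  -0.1744  0.035 ] [313 236  11  11  94]
weight [[0.7599 0.0602 0.03  ]]
```

Emit:
move_arm --pt "0 0 -3.2 2.08 -2.64 0 -1" --pt "0 0 -3.2 2.08 -2.64 0 -1" --pt "0 0 -3.2 2.08 -2.64 0 -1" --pt "0 0 -3.2 2.08 -2.64 0 -1" --pt "0 0 -3.2 2.08 -2.64 0 -1" --pt "0 0 -3.2 2.08 -2.64 0 -1" --pt "0 0 -3.2 2.08 -2.64 0 -1" --pt "0 0 -3.2 2.08 -2.64 0 -1" --pt "0 0 -3.2 2.08 -2.64 0 -1" --pt "0 0 -3.2 2.08 -2.64 0 -1" --pt "0 0 -3.2 2.08 -2.64 0 -1" --pt "0 0 -3.2 2.08 -2.64 0 -1" --pt "0 0 -3.2 2.08 -2.64 0 -1" --pt "0 0 -3.2 2.08 -2.64 0 -1" --pt "0 0 -3.2 2.08 -2.64 0 -1" --pt "0 0 -3.2 2.08 -2.64 0 -1" --pt "0 0 -3.2 2.08 -2.64 0 -1" --pt "0 0 -3.2 2.08 -2.64 0 -1" --pt "0 0 0 0 0 0 -1" --pt "0 0 0 0 0 0 -1"

```text
time_s: 1.82
ee_pos: [0.6127, 0.0194, 0.1938]
tcp_rot: [-3.141, -0.0, 1.687]
ft_force: [-0.7, 0.8, 0.5]
gripper_width: 0.0004
gripper_force: 0.0
```

Emit:
move_arm --pt "0 0 0 0 0 -2.2 -1" --pt "0 0 0 0 0 -2.2 -1" --pt "0 0 0 0 0 -2.2 -1" --pt "0 0 0 0 0 -2.2 -1" --pt "0 0 0 0 0 -2.2 -1" --pt "0 0 0 0 0 -2.2 -1" --pt "0 0 0 0 0 -2.2 -1" --pt "0 0 0 0 0 -1.5 -1" --pt "0 0 0 0 0 -0.8 -1" --pt "0 0 0 0 0 -0.5 -1" --pt "0 0 0 0 0 -0.3 -1" --pt "0 0 0 0 0 0 -1"

```text
time_s: 2.82
ee_pos: [0.6126, 0.0209, 0.0098]
tcp_rot: [3.141, 0.0, 1.689]
ft_force: [0.8, -0.4, -0.5]
gripper_width: 0.0004
gripper_force: 0.0
```

Run:
```python
from h import *
a=cam("top")["img"][100:310,60:400];b=cam("side")["img"][80:290,120:460]
cv2.imwrite("pics/m1.png",cv2.resize(np.vstack([a,b]),None,fx=1.4,fy=1.4)[:,:,::-1])
```

```text
(no output)
```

View pics/m1.png

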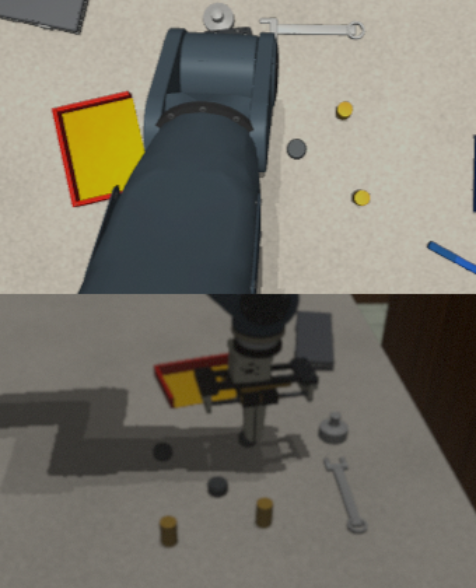

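The arm now hides disc A in both views. In the side view the shut fingers stand right in front of A, at about (250,440), so they line up with it. Starting the push.

Emit:
move_arm --pt "0 0 0 0 0 -0.3 -1" --pt "0 0 0 -0.05 0.5 0 -1" --pt "0 0 0 -0.05 0.5 0 -1" --pt "0 0 0 -0.06 0.5 0 -1" --pt "0 0 0 -0.06 0.5 0 -1" --pt "0 0 0 -0.11 1 0 -1" --pt "0 0 0 -0.11 1 0 -1" --pt "0 0 0 -0.11 1 0 -1" --pt "0 0 0 -0.11 1 0 -1" --pt "0 0 0 -0.11 1 0 -1" --pt "0 0 0 -0.11 1 0 -1" --pt "0 0 0 -0.11 1 0 -1" --pt "0 0 0 -0.11 1 0 -1" --pt "0 0 0 -0.11 1 0 -1" --pt "0 0 0 -0.11 1 0 -1" --pt "0 0 0 -0.05 0.5 0 -1" --pt "0 0 0 -0.03 0.3 0 -1" --pt "0 0 0 0 0 0 -1"

```text
time_s: 4.42
ee_pos: [0.5984, 0.1491, 0.0065]
tcp_rot: [-3.142, 0.0, 1.689]
ft_force: [0.0, 0.3, 0.2]
gripper_width: 0.0003
gripper_force: 0.0
```

Run:
```python
from h import *
a=cam("top")["img"][100:310,60:400];b=cam("side")["img"][80:290,120:460]
cv2.imwrite("pics/m2.png",cv2.resize(np.vstack([a,b]),None,fx=1.4,fy=1.4)[:,:,::-1])
```

```text
(no output)
```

View pics/m2.png

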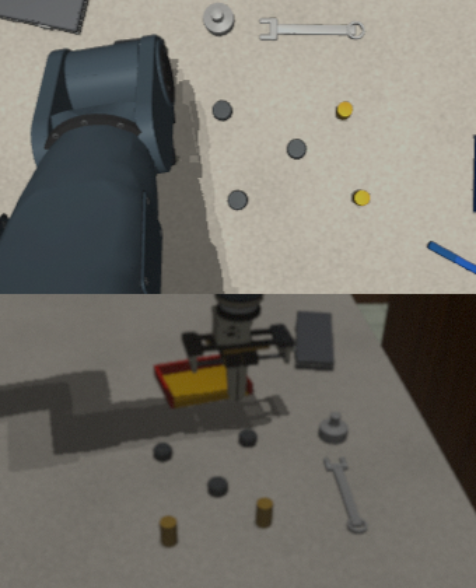

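The side view shows disc A still at its original place, full-frame (297,183), and the fingers well past it. So there is a frame offset, which I'll check by triangulating from both views.

Run:
```python
from h import *
np.set_printoptions(precision=4,suppress=True)
f=cam("top"); s=cam("side"); print(discs(f)[:,:2])
P=[[.6095,.0549,.01],[.5459,-.0686,.01],[.4611,.0278,.01],[.5984,.1491,.0065],[0,0,0],[.6093,-.1474,.021]]
print("side",proj(s,P)); print("top",proj(f,P))
print("side->plane",cast(s,[[297,183],[276,217.5],[237,192.5]],.01)[:,:2])
print(r.state()["joint_positions"])
b=s["img"][120:230,200:380]
cv2.imwrite("pics/m3.png",cv2.convertScaleAbs(cv2.resize(b,None,fx=4.4,fy=4.4,interpolation=cv2.INTER_CUBIC)[:,:,::-1],alpha=1.8))
```

```text
[[ 0.6094  0.0548]
 [ 0.5458 -0.0688]
 [ 0.4611  0.0281]]
side [[295.9314 182.0309]
 [274.6518 216.4412]
 [235.5373 191.884 ]
 [287.1336 161.7313]
 [ 39.9678 212.9148]
 [308.0502 235.3338]]
top [[218.5343 178.7397]
 [271.3503 206.0596]
 [229.5552 242.473 ]
 [178.2523 183.486 ]
 [240.3335 446.9598]
 [305.4347 178.5358]]
side->plane [[ 0.6116  0.0508]
 [ 0.5486 -0.0724]
 [ 0.4645  0.0251]]
[ 0.1671  0.704   1.5956 -0.      0.842   0.05  ]
```

View pics/m3.png

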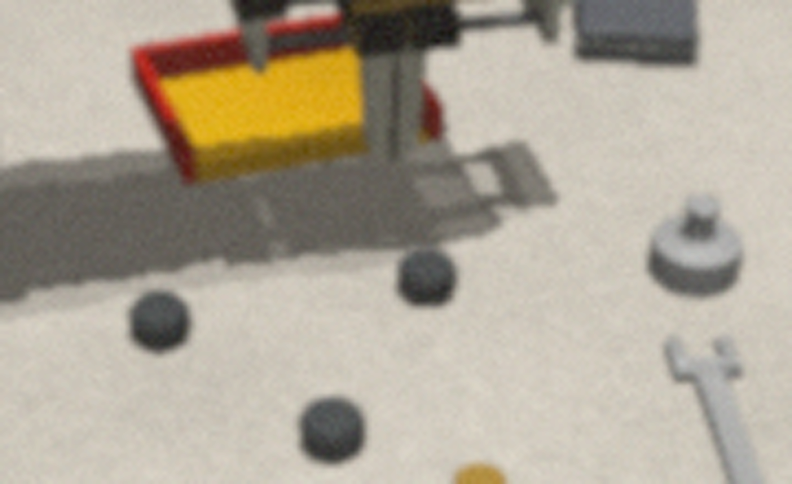

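The tip appears at full-frame (288.2,156.4), but the reported TCP projects to (287.1,161.7). That puts the tip about 20 mm higher, or further away, than reported. It most likely passed over disc A. I'll probe downward gently.

Emit:
move_arm --pt "0 0 0 0 0 -0.2 -1" --pt "0 0 0 0 0 -0.2 -1" --pt "0 0 0 0 0 -0.1 -1" --pt "0 0 0 0 0 0 -1"

```text
time_s: 4.95
ee_pos: [0.5983, 0.1484, 0.0011]
tcp_rot: [-3.141, 0.0, 1.688]
ft_force: [1.0, -0.3, 0.2]
gripper_width: 0.0005
gripper_force: 0.0
```

Emit:
move_arm --pt "0 0 0 0 0 -0.1 -1" --pt "0 0 0 0 0 -0.1 -1" --pt "0 0 0 0 0 0 -1"

```text
time_s: 5.2
ee_pos: [0.5984, 0.1486, -0.0007]
tcp_rot: [-3.141, 0.0, 1.689]
ft_force: [0.5, -0.1, -0.3]
gripper_width: 0.0003
gripper_force: 0.0
```

No contact at z = -0.7 mm, so the reported z reads too low. I'll keep going slowly.

Emit:
move_arm --pt "0 0 0 0 0 -0.1 -1" --pt "0 0 0 0 0 -0.1 -1" --pt "0 0 0 0 0 -0.1 -1" --pt "0 0 0 0 0 0 -1"

```text
time_s: 5.53
ee_pos: [0.5984, 0.1486, -0.0037]
tcp_rot: [-3.141, 0.0, 1.688]
ft_force: [-0.8, -0.5, 0.4]
gripper_width: 0.0006
gripper_force: 0.0
```

Emit:
move_arm --pt "0 0 0 0 0 -0.1 -1" --pt "0 0 0 0 0 -0.1 -1" --pt "0 0 0 0 0 -0.1 -1" --pt "0 0 0 0 0 0 -1"

```text
time_s: 5.87
ee_pos: [0.5984, 0.1486, -0.0067]
tcp_rot: [-3.141, -0.0, 1.688]
ft_force: [-0.4, 1.2, 0.6]
gripper_width: 0.0004
gripper_force: 0.0
```

Run:
```python
from h import *
s=cam("side"); st=r.state(); print(st["ee_pos"],st["ft_force"],proj(s,st["ee_pos"]))
b=s["img"][120:230,200:380]
cv2.imwrite("pics/m4.png",cv2.convertScaleAbs(cv2.resize(b,None,fx=4.4,fy=4.4,interpolation=cv2.INTER_CUBIC)[:,:,::-1],alpha=1.8))
```

```text
[ 0.59841729  0.14856263 -0.00660784] [-0.64892068  0.72000062  0.46069665] [[287.04690865 165.97494716]]
```

View pics/m4.png

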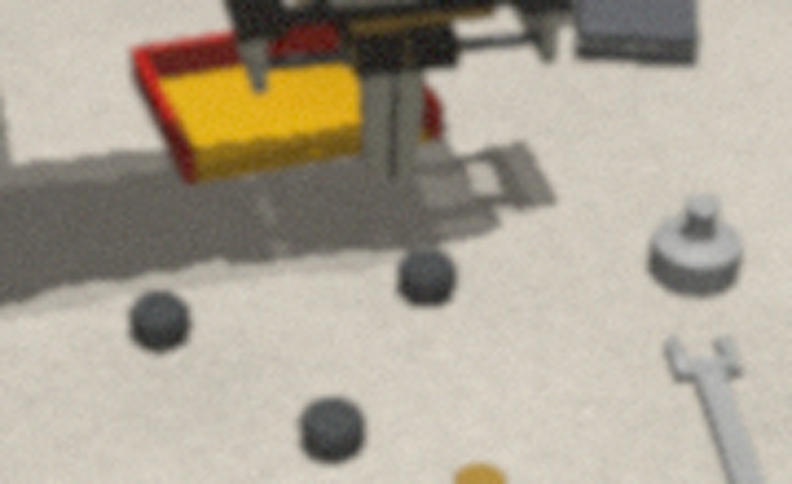

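The tip is at (288.6,160.9), and the reported pose projects to (287.0,166.0). The gap stays at 15–20 mm in z, so the reported TCP reads low by about that much. I'll probe further to find the bench.

Emit:
move_arm --pt "0 0 0 0 0 -0.1 -1" --pt "0 0 0 0 0 -0.1 -1" --pt "0 0 0 0 0 -0.1 -1" --pt "0 0 0 0 0 0 -1"

```text
time_s: 6.25
ee_pos: [0.5984, 0.1485, -0.0097]
tcp_rot: [-3.141, 0.0, 1.688]
ft_force: [1.0, -0.1, 0.4]
gripper_width: 0.0005
gripper_force: 0.0
```

Emit:
move_arm --pt "0 0 0 0 0 -0.1 -1" --pt "0 0 0 0 0 -0.1 -1" --pt "0 0 0 0 0 0 -1"

```text
time_s: 6.5
ee_pos: [0.5984, 0.1486, -0.0117]
tcp_rot: [-3.141, 0.0, 1.688]
ft_force: [0.4, -0.9, 0.2]
gripper_width: 0.0007
gripper_force: 0.0
```

Emit:
move_arm --pt "0 0 0 0 0 -0.1 -1" --pt "0 0 0 0 0 -0.1 -1" --pt "0 0 0 0 0 0 -1"

```text
time_s: 6.75
ee_pos: [0.5984, 0.1486, -0.0137]
tcp_rot: [-3.141, -0.0, 1.688]
ft_force: [0.4, 0.7, 0.2]
gripper_width: 0.0003
gripper_force: 0.0
```

Emit:
move_arm --pt "0 0 0 0 0 -0.05 -1" --pt "0 0 0 0 0 -0.05 -1" --pt "0 0 0 0 0 0 -1"

```text
time_s: 7.0
ee_pos: [0.5985, 0.1486, -0.0145]
tcp_rot: [-3.141, 0.0, 1.688]
ft_force: [-0.3, 0.9, 0.1]
gripper_width: 0.0005
gripper_force: 0.0
```

Emit:
move_arm --pt "0 0 0 0 0 -0.05 -1" --pt "0 0 0 0 0 -0.05 -1" --pt "0 0 0 0 0 0 -1"

```text
time_s: 7.25
ee_pos: [0.5985, 0.1485, -0.0156]
tcp_rot: [-3.141, 0.0, 1.688]
ft_force: [-0.5, -0.5, -0.2]
gripper_width: 0.0003
gripper_force: 0.0
```

Run:
```python
from h import *
s=cam("side"); st=r.state(); print(st["ee_pos"],st["ft_force"],proj(s,[st["ee_pos"],[.5984,.1411,0],[.5984,.1411,.005]]))
print(s["img"][150:176,289].mean(1).astype(int),s["img"][150:176,286].mean(1).astype(int))
```

```text
[ 0.59846005  0.14856195 -0.01552568] [-0.34767005 -0.08120411 -0.26552503] [[286.98480266 168.75184154]
 [287.41668618 165.52700013]
 [287.46213924 163.94494335]]
[38 41 42 41 39 36 36 35 37 35 37 39 44 47 52 52 51 55 50 54 54 51 53 52
 58 56] [56 53 57 52 54 56 54 54 54 53 56 53 55 54 53 54 53 52 53 50 55 51 50 56
 58 56]
```

Emit:
move_arm --pt "0 0 0 0 0 -0.05 -1" --pt "0 0 0 0 0 -0.05 -1" --pt "0 0 0 0 0 -0.05 -1" --pt "0 0 0 0 0 0 -1"

```text
time_s: 7.63
ee_pos: [0.5984, 0.1486, -0.0171]
tcp_rot: [-3.141, 0.0, 1.689]
ft_force: [-0.3, -0.3, -0.7]
gripper_width: 0.0004
gripper_force: 0.0
```

Emit:
move_arm --pt "0 0 0 0 0 -0.05 -1" --pt "0 0 0 0 0 -0.05 -1" --pt "0 0 0 0 0 -0.05 -1" --pt "0 0 0 0 0 0 -1"

```text
time_s: 7.97
ee_pos: [0.5984, 0.1485, -0.0186]
tcp_rot: [-3.141, 0.0, 1.688]
ft_force: [1.2, -0.5, 0.9]
gripper_width: 0.0005
gripper_force: 0.0
```

Emit:
move_arm --pt "0 0 0 0 0 -0.05 -1" --pt "0 0 0 0 0 -0.05 -1" --pt "0 0 0 0 0 0 -1"

```text
time_s: 8.22
ee_pos: [0.5985, 0.1485, -0.0196]
tcp_rot: [-3.141, 0.0, 1.688]
ft_force: [0.3, 0.1, -0.3]
gripper_width: 0.0006
gripper_force: 0.0
```

Run:
```python
from h import *
I=np.mean([cam("side")["img"].astype(float) for _ in range(4)],0); s=cam("side")
print(proj(s,[[.5985,.141,0],[.5985,.141,.01]]))
print(I[154:174,278:302].mean(2).astype(int))
```

```text
[[287.4590973  165.54716065]
 [287.55044127 162.37496186]]
[[43 43 44 44 45 52 54 55 53 53 45 40 47 52 55 55 57 60 65 68 68 67 68 72]
 [51 51 49 48 48 51 55 53 54 51 44 38 45 54 54 55 58 63 65 67 66 66 65 64]
 [58 57 53 52 50 52 54 54 54 50 41 40 47 52 55 55 57 61 64 64 64 63 61 60]
 [57 56 55 53 48 51 54 55 54 51 41 37 47 54 55 54 55 58 56 56 57 56 55 55]
 [53 54 53 53 48 51 53 54 54 51 41 39 47 53 54 55 54 54 54 52 54 53 54 54]
 [54 52 53 53 50 50 53 55 56 52 41 38 46 53 54 54 55 58 57 57 57 57 57 56]
 [51 53 53 51 51 51 53 53 55 50 44 39 46 54 55 54 56 60 62 65 64 62 63 63]
 [53 54 54 52 52 51 53 56 54 50 42 39 49 54 55 53 55 62 66 68 67 67 67 67]
 [54 54 53 54 53 53 53 54 55 50 41 39 48 55 54 53 55 58 63 67 66 68 67 67]
 [53 54 52 53 53 53 53 54 54 51 42 42 49 53 54 53 54 55 63 66 66 67 67 67]
 [51 54 52 52 53 54 54 53 54 50 44 45 50 52 54 52 53 56 61 67 67 68 68 68]
 [52 53 53 53 53 53 53 53 52 52 50 48 50 52 52 53 53 55 60 64 67 68 65 66]
 [52 54 52 53 53 53 55 53 52 52 52 51 51 51 52 54 52 54 56 62 63 64 64 63]
 [53 53 52 51 52 52 52 51 51 52 52 52 52 52 53 54 53 52 53 57 57 57 57 57]
 [53 52 53 51 52 51 52 51 53 51 52 52 52 53 53 53 53 54 53 53 54 53 52 53]
 [52 52 52 52 51 53 51 53 52 53 53 52 53 52 53 53 52 51 54 55 53 54 55 56]
 [53 52 52 52 51 50 51 52 54 52 52 54 53 52 53 52 52 52 51 53 53 58 62 62]
 [52 52 53 52 50 52 51 51 51 52 52 53 52 53 52 53 53 50 51 51 55 60 64 66]
 [51 52 51 50 50 50 52 51 53 52 52 51 51 50 51 52 53 53 53 53 54 59 62 65]
 [52 52 51 51 52 52 53 55 56 56 56 55 51 49 51 52 55 54 53 52 54 54 59 63]]
```

The dark gap between the fingers ends at about row 164.7. A tip on the bench would project to 165–166.5, so the true tip is at about 1–5 mm now. The reported z is therefore about 22 mm low. I'll lift, go back behind A and come down to a reported z of about -0.018.

Emit:
move_arm --pt "0 0 0 0 0 2 -1" --pt "0 0 0 0 0 2 -1" --pt "0 0 0 0 0 2 -1" --pt "0 0 0 0.36 -3.2 0 -1" --pt "0 0 0 0.36 -3.2 0 -1" --pt "0 0 0 0.36 -3.2 0 -1" --pt "0 0 0 0.36 -3.3 0 -1" --pt "0 0 0 0 0 0 -1" --pt "0 0 0 0 0 0 -1" --pt "0 0 0 0 0 -2 -1" --pt "0 0 0 0 0 -2 -1" --pt "0 0 0 0 0 -1 -1" --pt "0 0 0 0 0 -0.5 -1" --pt "0 0 0 0 0 -0.3 -1" --pt "0 0 0 0 0 0 -1" --pt "0 0 0 0 0 0 -1"

```text
time_s: 9.8
ee_pos: [0.6134, 0.0198, -0.0168]
tcp_rot: [3.141, 0.0, 1.689]
ft_force: [-0.2, -0.4, -0.1]
gripper_width: 0.0003
gripper_force: 0.0
```

Emit:
move_arm --pt "0 0 0 -0.05 0.5 0 -1" --pt "0 0 0 -0.05 0.5 0 -1" --pt "0 0 0 -0.06 0.5 0 -1" --pt "0 0 0 -0.06 0.5 0 -1" --pt "0 0 0 -0.11 1 0 -1" --pt "0 0 0 -0.11 1 0 -1" --pt "0 0 0 -0.11 1 0 -1" --pt "0 0 0 -0.11 1 0 -1" --pt "0 0 0 -0.11 1 0 -1" --pt "0 0 0 -0.11 1 0 -1" --pt "0 0 0 -0.11 1 0 -1" --pt "0 0 0 -0.11 1 0 -1" --pt "0 0 0 -0.11 1 0 -1" --pt "0 0 0 -0.11 1 0 -1" --pt "0 0 0 -0.05 0.5 0 -1" --pt "0 0 0 -0.03 0.3 0 -1" --pt "0 0 0 0 0 0 -1"

```text
time_s: 11.22
ee_pos: [0.5988, 0.1482, -0.0175]
tcp_rot: [-3.141, -0.0, 1.689]
ft_force: [-0.4, 0.3, -0.0]
gripper_width: 0.0003
gripper_force: 0.0
```

Run:
```python
from h import *
s=cam("side");print(discs(cam("top"))[:,:2], s["img"][183,285:310].mean(1).astype(int))
b=s["img"][120:230,200:380]
cv2.imwrite("pics/m5.png",cv2.convertScaleAbs(cv2.resize(b,None,fx=4.4,fy=4.4,interpolation=cv2.INTER_CUBIC)[:,:,::-1],alpha=1.8))
```

```text
[[ 0.54575731 -0.06876901]
 [ 0.46112618  0.02808094]] [105 108 110 109 110 111 109 110 110 109 109 112 108 111 109 108 110 111
 109 110 108 108 110 109 110]
```

View pics/m5.png

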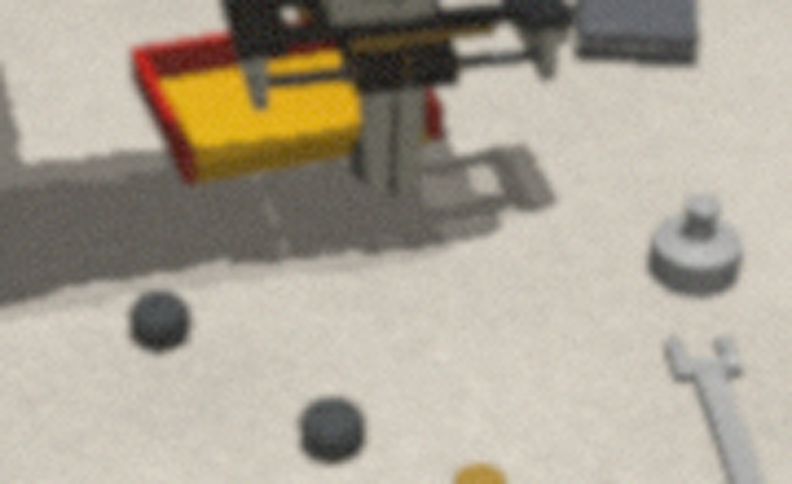

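Disc A has left its spot and is hidden in front of the fingers, near crop (390,170), so it is being pushed. I'll continue into the bay, then back out and move aside to look.

Emit:
move_arm --pt "0 0 0 -0.05 0.5 0 -1" --pt "0 0 0 -0.11 1 0 -1" --pt "0 0 0 -0.11 1 0 -1" --pt "0 0 0 -0.11 1 0 -1" --pt "0 0 0 -0.11 1 0 -1" --pt "0 0 0 -0.11 1 0 -1" --pt "0 0 0 -0.11 1 0 -1" --pt "0 0 0 -0.11 1 0 -1" --pt "0 0 0 -0.11 1 0 -1" --pt "0 0 0 -0.11 1 0 -1" --pt "0 0 0 -0.11 1 0 -1" --pt "0 0 0 -0.05 0.5 0 -1" --pt "0 0 0 -0.05 0.3 0 -1" --pt "0 0 0 0 0 0 -1"

```text
time_s: 12.48
ee_pos: [0.5863, 0.2612, -0.0175]
tcp_rot: [3.141, -0.0, 1.689]
ft_force: [0.1, 1.3, 0.8]
gripper_width: 0.0003
gripper_force: 0.0
```

Emit:
move_arm --pt "0 0 0 0.2 -2 0 -1" --pt "0 0 0 0 0 2.2 -1" --pt "0 0 0 0 0 2.2 -1" --pt "0 0 0 0 0 2.2 -1" --pt "0 0 0 0 0 2.2 -1" --pt "0 0 -4.1 -1.47 -2.43 0 -1" --pt "0 0 -4.1 -1.47 -2.43 0 -1" --pt "0 0 -4.1 -1.47 -2.43 0 -1" --pt "0 0 -4.1 -1.47 -2.43 0 -1" --pt "0 0 -4.1 -1.47 -2.43 0 -1" --pt "0 0 -4.1 -1.47 -2.43 0 -1" --pt "0 0 -4.1 -1.47 -2.43 0 -1" --pt "0 0 -4.1 -1.47 -2.43 0 -1" --pt "0 0 -4.1 -1.47 -2.43 0 -1" --pt "0 0 -4.1 -1.47 -2.43 0 -1" --pt "0 0 0 0 0 0 -1" --pt "0 0 0 0 0 0 -1"

```text
time_s: 13.9
ee_pos: [0.4412, -0.0034, 0.0708]
tcp_rot: [3.141, -0.0, 0.971]
ft_force: [0.3, 0.8, -0.5]
gripper_width: 0.0007
gripper_force: 0.0
```

```bash
cat >> h.py <<'E'
c0=np.array([.5465,.2487]); ux=np.array([-.227,.974]); uy=np.array([-.974,-.227])
def look():
    f=cam("top"); g=f["img"].astype(int)
    m=(g.max(2)<115)&(g.max(2)-g.min(2)<35); m[:130]=0; m[300:]=0; m[:,:70]=0; m[:,380:]=0
    for c,s in blobs(m,80,400):
        p=cast(f,c,.012)[0][:2]; print("disc",p.round(4),"bay",((p-c0)@ux).round(4),((p-c0)@uy).round(4),s[2:5])
    st=r.state(); print(st["ee_pos"].round(4),st["tcp_rot"][2].round(3)); return f
E
python3 -c "
from h import *
look()"
```

```text
disc [0.5831 0.2883] bay 0.0303 -0.0447 [ 15  14 163]
[ 0.4418 -0.0028  0.0708] 0.972
```

A lies where it should, at bay (0.030, -0.045). C is next.

Emit:
move_arm --pt "0 0 0 0 0 -2.2 -1" --pt "0 0 0 0 0 -2.2 -1" --pt "0 0 0 0 0 -2.2 -1" --pt "0 0 0 0 0 -1 -1" --pt "0 0 0 0 0 -0.5 -1" --pt "0 0 0 0 0 -0.3 -1" --pt "0 0 0 0 0 -0.2 -1" --pt "0 0 0 0 0 0 -1" --pt "0 0 0 0 0 0 -1"

```text
time_s: 14.7
ee_pos: [0.4419, -0.0024, -0.0148]
tcp_rot: [3.141, -0.001, 0.973]
ft_force: [-0.8, -0.6, -0.1]
gripper_width: 0.0004
gripper_force: 0.0
```

Emit:
move_arm --pt "0 0 0 0.3 0.45 0 -1" --pt "0 0 0 0.3 0.45 0 -1" --pt "0 0 0 0.3 0.45 0 -1" --pt "0 0 0 0.3 0.45 0 -1" --pt "0 0 0 0.55 0.83 0 -1" --pt "0 0 0 0.55 0.83 0 -1" --pt "0 0 0 0.55 0.83 0 -1" --pt "0 0 0 0.55 0.83 0 -1" --pt "0 0 0 0.55 0.83 0 -1" --pt "0 0 0 0.55 0.83 0 -1" --pt "0 0 0 0.55 0.83 0 -1" --pt "0 0 0 0.55 0.83 0 -1" --pt "0 0 0 0.55 0.83 0 -1" --pt "0 0 0 0.55 0.83 0 -1" --pt "0 0 0 0.55 0.8 0 -1" --pt "0 0 0 0.3 0.45 0 -1" --pt "0 0 0 0.15 0.25 0 -1" --pt "0 0 0 0 0 0 -1"

```text
time_s: 16.2
ee_pos: [0.5187, 0.114, -0.0155]
tcp_rot: [3.141, -0.0, 0.973]
ft_force: [0.7, 1.0, -0.7]
gripper_width: 0.0004
gripper_force: 0.0
```

Emit:
move_arm --pt "0 0 0 -1.1 -1.67 0 -1" --pt "0 0 0 0 0 2.2 -1" --pt "0 0 0 0 0 2.2 -1" --pt "0 0 0 0 0 2.2 -1" --pt "0 0 6.75 0.47 -1.53 0 -1" --pt "0 0 6.75 0.47 -1.53 0 -1" --pt "0 0 6.75 0.47 -1.53 0 -1" --pt "0 0 6.75 0.47 -1.53 0 -1" --pt "0 0 6.75 0.47 -1.53 0 -1" --pt "0 0 6.75 0.47 -1.53 0 -1" --pt "0 0 6.75 0.47 -1.53 0 -1" --pt "0 0 0 0 0 0 -1" --pt "0 0 0 0 0 0 -1"

```text
time_s: 17.28
ee_pos: [0.5401, -0.0107, 0.0504]
tcp_rot: [-3.141, -0.0, 1.793]
ft_force: [-0.1, 0.2, 0.4]
gripper_width: 0.0008
gripper_force: 0.0
```

```bash
python3 -c "
from h import *
look()"
```

```text
disc [0.5833 0.2883] bay 0.0303 -0.0448 [ 15  14 161]
[ 0.5399 -0.0101  0.0504] 1.793
```

Emit:
move_arm --pt "0 0 0 0 -3 1 -1" --pt "0 0 0 0 -3 1 -1" --pt "0 0 0 0 -3 0 -1" --pt "0 0 0 0 0 0 -1" --pt "0 0 0 0 0 0 -1"

```text
time_s: 17.75
ee_pos: [0.5401, -0.1004, 0.0706]
tcp_rot: [3.142, -0.0, 1.793]
ft_force: [0.5, -0.0, 0.6]
gripper_width: 0.0005
gripper_force: 0.0
```

```bash
python3 -c "
from h import *
f=look(); cv2.imwrite('pics/m6.png',cv2.resize(f['img'][100:310,60:400],None,fx=2,fy=2)[:,:,::-1])"
```

```text
disc [0.5832 0.2883] bay 0.0302 -0.0447 [ 15  14 162]
disc [0.5348 0.1367] bay -0.1064 0.0368 [ 15  14 169]
[ 0.5399 -0.0996  0.0704] 1.795
```

View pics/m6.png

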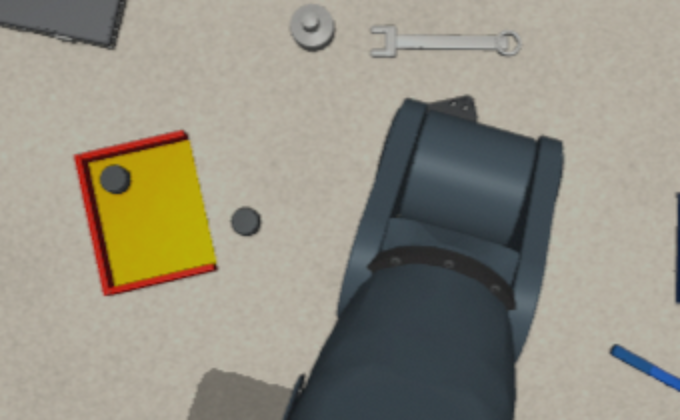

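A is in the bay at crop (115,180), and C sits in front of the mouth at crop (245,221). I'll push C straight in.

Emit:
move_arm --pt "0 0 0.4 0.07 2.87 0 -1" --pt "0 0 0.4 0.07 2.87 0 -1" --pt "0 0 0.4 0.07 2.87 0 -1" --pt "0 0 0.4 0.07 2.87 0 -1" --pt "0 0 0.4 0.07 2.87 0 -1" --pt "0 0 0.4 0.07 2.87 0 -1" --pt "0 0 0 0.05 2.84 0 -1" --pt "0 0 0 0 0 0 -1" --pt "0 0 0 0 0 0 -1" --pt "0 0 0 0 0 -2.2 -1" --pt "0 0 0 0 0 -2.2 -1" --pt "0 0 0 0 0 -2.2 -1" --pt "0 0 0 0 0 -1 -1" --pt "0 0 0 0 0 -0.6 -1" --pt "0 0 0 0 0 -0.4 -1" --pt "0 0 0 0 0 0 -1" --pt "0 0 0 0 0 0 -1"

```text
time_s: 19.22
ee_pos: [0.5455, 0.1003, -0.0147]
tcp_rot: [3.141, 0.0, 1.839]
ft_force: [-0.0, -0.4, -0.9]
gripper_width: 0.0005
gripper_force: 0.0
```

Emit:
move_arm --pt "0 0 0 -0.14 0.5 0 -1" --pt "0 0 0 -0.14 0.5 0 -1" --pt "0 0 0 -0.14 0.5 0 -1" --pt "0 0 0 -0.14 0.5 0 -1" --pt "0 0 0 -0.27 1 0 -1" --pt "0 0 0 -0.27 1 0 -1" --pt "0 0 0 -0.27 1 0 -1" --pt "0 0 0 -0.27 1 0 -1" --pt "0 0 0 -0.27 1 0 -1" --pt "0 0 0 -0.27 1 0 -1" --pt "0 0 0 -0.27 1 0 -1" --pt "0 0 0 -0.27 1 0 -1" --pt "0 0 0 -0.27 1 0 -1" --pt "0 0 0 -0.27 1 0 -1" --pt "0 0 0 -0.27 1 0 -1" --pt "0 0 0 -0.2 0.7 0 -1" --pt "0 0 0 -0.15 0.5 0 -1" --pt "0 0 0 0 0.2 0 -1" --pt "0 0 0 0 0 0 -1"

```text
time_s: 20.8
ee_pos: [0.5061, 0.2448, -0.0155]
tcp_rot: [-3.142, -0.0, 1.84]
ft_force: [0.1, 0.0, 0.7]
gripper_width: 0.0005
gripper_force: 0.0
```

Emit:
move_arm --pt "0 0 0 0.53 -1.93 0 -1" --pt "0 0 0 0 0 2.2 -1" --pt "0 0 0 0 0 2.2 -1" --pt "0 0 0 0 0 2.2 -1" --pt "0 0 0 0 0 2.2 -1" --pt "0 0 -1.6 0.34 -3.3 0 -1" --pt "0 0 -1.6 0.34 -3.3 0 -1" --pt "0 0 -1.6 0.34 -3.3 0 -1" --pt "0 0 -1.6 0.34 -3.3 0 -1" --pt "0 0 -1.6 0.34 -3.3 0 -1" --pt "0 0 -1.6 0.34 -3.3 0 -1" --pt "0 0 -1.6 0.34 -3.3 0 -1" --pt "0 0 -1.6 0.34 -3.3 0 -1" --pt "0 0 -1.6 0.34 -3.3 0 -1" --pt "0 0 -1.6 0.34 -3.3 0 -1" --pt "0 0 0 0 0 0 -1" --pt "0 0 0 0 0 0 -1"

```text
time_s: 22.22
ee_pos: [0.5453, -0.1065, 0.0724]
tcp_rot: [-3.141, -0.0, 1.557]
ft_force: [0.4, 1.1, -0.1]
gripper_width: 0.0004
gripper_force: 0.0
```

```bash
python3 -c "
from h import *
look()"
```

```text
disc [0.5833 0.2883] bay 0.0303 -0.0448 [ 15  14 161]
disc [0.499  0.2712] bay 0.0327 0.0411 [ 15  14 164]
[ 0.5452 -0.1053  0.0723] 1.559
```

Emit:
move_arm --pt "0 0 0 0 0 -2.2 -1" --pt "0 0 0 0 0 -2.2 -1" --pt "0 0 0 0 0 -2.2 -1" --pt "0 0 0 0 0 -1 -1" --pt "0 0 0 0 0 -0.6 -1" --pt "0 0 0 0 0 -0.5 -1" --pt "0 0 0 0 0 0 -1" --pt "0 0 0 0 0 0 -1" --pt "0 0 0 0 0.5 0 -1" --pt "0 0 0 0.01 0.5 0 -1" --pt "0 0 0 0.01 0.5 0 -1" --pt "0 0 0 0.01 0.5 0 -1" --pt "0 0 0 0.02 1 0 -1" --pt "0 0 0 0.02 1 0 -1" --pt "0 0 0 0.02 1 0 -1" --pt "0 0 0 0.02 1 0 -1" --pt "0 0 0 0.02 1 0 -1" --pt "0 0 0 0.02 1 0 -1" --pt "0 0 0 0.02 1 0 -1" --pt "0 0 0 0.02 1 0 -1"

```text
time_s: 23.93
ee_pos: [0.5474, -0.0038, -0.0145]
tcp_rot: [-3.142, -0.0, 1.56]
ft_force: [-0.1, -1.0, 1.3]
gripper_width: 0.0006
gripper_force: 0.7
```

Emit:
move_arm --pt "0 0 0 0.02 1 0 -1" --pt "0 0 0 0.02 1 0 -1" --pt "0 0 0 0.02 1 0 -1" --pt "0 0 0 0.02 1 0 -1" --pt "0 0 0 0.02 1 0 -1" --pt "0 0 0 0.02 1 0 -1" --pt "0 0 0 0.02 1 0 -1" --pt "0 0 0 0.02 1 0 -1" --pt "0 0 0 0.02 0.5 0 -1" --pt "0 0 0 0 0.3 0 -1" --pt "0 0 0 0 0 0 -1"

```text
time_s: 24.85
ee_pos: [0.5491, 0.0837, -0.0145]
tcp_rot: [-3.141, -0.0, 1.561]
ft_force: [0.4, -0.6, 1.1]
gripper_width: 0.0004
gripper_force: 0.0
```

Run:
```python
from h import *
look(); b=cam("side")["img"][120:230,200:380]
cv2.imwrite("pics/m7.png",cv2.convertScaleAbs(cv2.resize(b,None,fx=4.4,fy=4.4,interpolation=cv2.INTER_CUBIC)[:,:,::-1],alpha=1.8))
```

```text
disc [0.5833 0.2883] bay 0.0303 -0.0448 [ 15  14 161]
[ 0.5491  0.0833 -0.0146] 1.56
```

View pics/m7.png

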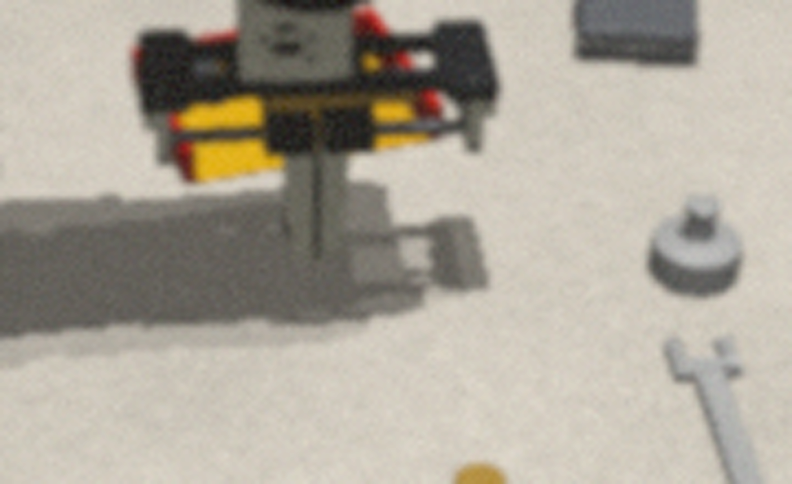

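B has left its start and is hidden directly ahead of the fingers, near crop (315,250). I'll continue the push, then retreat and look.

Emit:
move_arm --pt "0 0 0 0.01 0.5 0 -1" --pt "0 0 0 0.02 1 0 -1" --pt "0 0 0 0.02 1 0 -1" --pt "0 0 0 0.02 1 0 -1" --pt "0 0 0 0.02 1 0 -1" --pt "0 0 0 0.02 1 0 -1" --pt "0 0 0 0.02 1 0 -1" --pt "0 0 0 0.02 1 0 -1" --pt "0 0 0 0.02 1 0 -1" --pt "0 0 0 0.02 1 0 -1" --pt "0 0 0 0.02 1 0 -1" --pt "0 0 0 0.02 1 0 -1" --pt "0 0 0 0 0.5 0 -1" --pt "0 0 0 0 0.3 0 -1" --pt "0 0 0 0 0 0 -1"

```text
time_s: 26.2
ee_pos: [0.5515, 0.2066, -0.0144]
tcp_rot: [3.141, -0.0, 1.561]
ft_force: [0.6, 0.0, 0.6]
gripper_width: 0.0003
gripper_force: 0.0
```

Emit:
move_arm --pt "0 0 0 0 -2 0 -1" --pt "0 0 0 0 0 2.2 -1" --pt "0 0 0 0 0 2.2 -1" --pt "0 0 0 0 0 2.2 -1" --pt "0 0 0 0 0 2.2 -1" --pt "0 0 0 0 -3.3 0 -1" --pt "0 0 0 0 -3.3 0 -1" --pt "0 0 0 0 -3.3 0 -1" --pt "0 0 0 0 -3.3 0 -1" --pt "0 0 0 0 -3.3 0 -1" --pt "0 0 0 0 -3.3 0 -1" --pt "0 0 0 0 -3.3 0 -1" --pt "0 0 0 0 -3.3 0 -1" --pt "0 0 0 0 0 0 -1" --pt "0 0 0 0 0 0 -1"

```text
time_s: 27.45
ee_pos: [0.5513, -0.0795, 0.0735]
tcp_rot: [3.142, -0.0, 1.557]
ft_force: [0.0, 0.8, -0.8]
gripper_width: 0.0009
gripper_force: 0.0
```

```bash
python3 -c "
from h import *
look()"
```

```text
disc [0.5832 0.2883] bay 0.0302 -0.0447 [ 15  14 162]
disc [0.5533 0.2342] bay -0.0157 -0.0033 [ 14  14 160]
disc [0.499  0.2712] bay 0.0327 0.0411 [ 15  14 164]
[ 0.5513 -0.0783  0.0735] 1.559
```

```bash
python3 -c "
from h import *
print(r.sign_off())"
```

```text
the job is handed in; nothing more can be done
None
```

The job is handed in: the last top view put all three steel discs wholly inside the scrap bay, at (30, -45), (33, 41) and (-16, -3) mm in the bay frame, and the arm's path stayed clear of everything else, though I took no final measurement of the bystanders and the sign-off returned no verdict.

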